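# Pull a printing press carriage into register with a tapered drift

## Task

The bench printing press has a print carriage that slides sideways on two rods; its hole has been left out of line, to one side or the other, beneath the hole in the steel bridge. Take the tapered drift out of its wooden stand, feel its tip down through the bridge hole into the carriage's hole, and push it gently but fully home, without bearing hard on the press, so that its taper pulls the carriage into line. Leave it standing upright with its collar flat on the bridge.

Things in the scene. Friction and masses are not known exactly. Their poses are not given: they have to be found in the camera images.
- drift_grip (a point): Centre of the drift's round dark wooden handle (28 mm diameter, 56 mm tall), on the axis, 28 mm below the handle's flat top and 34 mm above the underside of the steel collar (40 mm across, 6 mm thick) beneath the handle; z points from tip to handle. Drift 134 mm long, about 220 g. At the start it stands upright, tip down, in its stand.
- drift_tip (a point): The drift's flat, bevelled tip, 8 mm diameter, 106 mm below the handle's centre and 72 mm below the collar's underside; z as drift_grip. The steel shank from the collar down: 26 mm straight at 22 mm diameter, then 45 mm of taper to the tip.
- stand: Fixed wooden stand block, 75 x 75 mm, 78 mm tall, with a 25.5 mm vertical hole in the middle that holds the drift's shank, the collar on the block's top; lift the drift 75 mm or more to clear it. Origin: centre of its underside, on the table.
- bridge_hole (a point): Centre of the hole in the press's fixed steel bridge, on the bridge's top face, 95 mm above the table. Hole 23.5 mm diameter through a 12 mm plate, 56 mm along x, 116 mm along y. x points along the press towards its rods and print board; y is across, the way the carriage slides. The space under bridge and carriage is open down to the base board, 79 mm below this point.
- rods (a point): Midpoint of the two fixed cross rods, 145 mm along x from bridge_hole. The carriage slides on them along y. Its 12 mm thick flat tongue runs under the bridge, top face 14 mm below bridge_hole, with a 23.5 mm hole that starts 8.5 to 11.5 mm to +y or -y of the bridge hole: not measured, to be seen or felt. Friction, about 5 N, holds the carriage; pushed, it slides and stays.
- press: The whole press, fixed to the table: plywood base board 360 x 150 mm, bridge and cross rods, and on them the sliding carriage with a 130 mm wide print board 90 to 240 mm from the bridge hole along x, its paper's top about level with the bridge. Origin on the table straight below the bridge hole; axes as bridge_hole.
Not all that is in view belongs to the job. Leave any yellow look-alike of the part that bears drift_grip alone.

How it is judged:
At the end, for the whole second after the job is handed in: The drift stands through bridge and carriage with its collar on the bridge (handle centre 34 mm above the bridge top, within 3 mm), within 5 mm of the hole's centre and within 0.06 rad of upright, which holds the carriage's hole in line; it is let go (z of drift_grip in the frame of bridge_hole between 0.031 and 0.037 m and horizontal distance between drift_grip and bridge_hole below 0.005 m and angle between drift_grip's own z axis and vertical below 0.06 rad); the robot touches nothing.
It fails at once if the press (bridge, base or rods) is loaded with more than 50 N: the drift is rammed home or the press is hit (contact force between press and anything else above 50 N).
It also fails if it takes over 53 s, if anything falls off the work surface, if the arm or the gripper's body presses on something with over 40 N, if the wrist force passes 120 N, or if a joint passes its speed limit or range.

## Robot

A 7-joint arm with a two-finger parallel gripper is mounted at the origin on the work surface. World frame = base frame: x ahead of the robot, y to its left, z up, the work surface at z = 0. Lengths are in m, angles in rad, forces in N, time in s.
With the tool pointing down it reaches from about 0.4 to 0.85 m from the base axis. Payload 6.9 kg.
Tool frame: the origin (TCP) lies midway between the tips of the shut fingers; the grasp point (between the pads) lies 19 mm behind it (robot.grasp_offset is the distance from the TCP to the grasp point, in m); z points along the fingers, x is the direction in which the jaws open and shut, and the axes are right-handed (so a half turn about z gives the same grasp; the last joint's range is limited). The gripper opens to 85 mm and grips with 20 to 120 N. Pads are 22 mm wide; open, the fingers measure 114 mm over their backs; the gripper's body (76 mm by 85 mm) begins 54 mm behind the grasp point. The pads swing forward as they close: fully open they stand 13 mm farther back than shut.
Start: joints at [1.25, 0.507, -0.238, 1.5, 0.126, 1.149, -0.155], TCP at [0.259, -0.569, 0.231] pointing down, gripper open.
Joint ranges: [-3.08, 3.08], [-0.24, 2.05], [-1.43, 1.35], [0, 2.5], [-1.52, 4.66], [0.17, 1.96], [-2.89, 2.89]. Speed limits (rad/s): [2.39, 2.39, 3.14, 3.14, 3.14, 3.14, 3.14].

## Interface

Orientations are given as [roll, pitch, yaw] about the fixed x, y, z axes, in that order (R = Rz(yaw) Ry(pitch) Rx(roll)).
In Python, from cell import robot gives the robot as it stands.
- The arm moves only by the tool move_arm, never from a script. Its argument "deltas" is a list of rows, each a list of 3 entries, a list of its own where there are three numbers: the opening in per cent of the stroke, from 0 (shut) to 100 (fully open), then the shift along the world's x, y, z in mm, then the turn about the world's z in rad. A call has 1 to 5 rows; each row is the pose to reach, as a shift and turn from the pose measured when the call began; what a row does not reach only later rows make up. A row lasts 1/10 s, in which the tool goes at most 50 mm and 8.59 degrees, less where a joint would pass 70% of its speed; a pose out of reach is approached as far as the arm can. A call with a gripper value outside its range is refused whole. The fingers move at their own pace and stop on an object; "newtons" is the grip in N (left out, the last holds). Time passes only in rows, so rows that repeat a pose let the fingers close. It gives the time, the measured TCP pose, the force and the opening at its end, in the units of the state.
- robot.sense(): the state, without advancing time (a new reading comes with each control period).
- robot.read_camera(name): name is "side" or "top"; returns (picture, depth): 480x640x3 uint8, red, green, blue; 480x640 float32, m along the optical axis (not along the pixel's ray), 0 where there is no reading.
- robot.calibration(name): a dict with "intrinsics" (3x3 intrinsics, pixels), "k1" (the pictures are not rectified: a ray, as slopes to the right and down, at radius r is drawn at 1 + k1 r^2 times it, then the intrinsics apply), "R" (3x3) and "t" (3): a world point X has camera coordinates R X + t. Camera axes: x right, y down, z forward; pixel columns grow to the right and rows downward; lengths in m; the calibration is good to about 2 mm. A picture is of the moment at which its call begins. calibration takes no time and is no camera call.
- robot.finish_job(): hands the job in, once; it reports no verdict.
The state is a dict: "time_s": time; "joint_positions": joint angles; "dq": joint speeds; "tau": joint torques, N m; "tool_pos": TCP position; "eef_rot": TCP orientation; "force": force on the tool from outside, world axes, zero at the start; "ft_torque": the same for the moment, N m; "opening": finger opening in m.
Only numpy, scipy, OpenCV 4.12 (cv2) and the standard library are available. Lean on these libraries where they do the work, as an engineer would, in place of code of your own. Each camera call takes 0.05 s, during which the arm holds its last target.

## Working session

There is one attempt and no reset: what is moved stays moved. The work goes in short steps, Python scripts to look and compute and a tool call to move; the robot and the scene stay as the last step left them, time stands still between calls to the robot, and variables do not carry over. Pictures are saved under pics/ and viewed, and the job is handed in when it is done.

Besides the shell and the picture viewer there is one more tool, called after "Request:" as name(argument=value, ...), one argument or row to a line, values as JSON. move_arm: Moves the arm, as the interface text tells. Its arguments: {"type":"object","properties":{"deltas":{"type":"array","items":{"type":"array"}},"newtons":{"type":"number"}},"required":["deltas"]}

```bash
ls; mkdir -p pics; python3 - <<'E'
from cell import robot
import cv2,numpy as np
s=robot.sense()
for k,v in s.items(): print(k,np.round(v,4))
for n in("side","top"):
    p,d=robot.read_camera(n); np.savez(f"{n}0.npz",p=p,d=d)
    cv2.imwrite(f"pics/{n}0.png",p[:,:,::-1]); c=robot.calibration(n); print(n,c)
E
```

```text
pics
time_s 0.0
joint_positions [ 1.2495  0.5083 -0.2375  1.5011  0.1257  1.1489 -0.1548]
dq [-0.0009 -0.0005 -0.0011  0.0005 -0.0003 -0.0003  0.0013]
tau [ 6.00000e-04 -6.20606e+01 -2.18690e+00 -2.49657e+01  1.26000e-02
  1.20000e-02  0.00000e+00]
tool_pos [ 0.2585 -0.5685  0.2305]
eef_rot [ 3.1416e+00  1.7000e-03 -1.1440e+00]
force [-0.1283 -0.4704  0.9174]
ft_torque [-0.0149 -0.0298 -0.0175]
opening 0.086
side {'intrinsics': array([[456.23080283,   0.        , 309.09317708],
       [  0.        , 456.23080283, 234.43020965],
       [  0.        ,   0.        ,   1.        ]]), 'k1': -0.05908714355534289, 'R': array([[-0.89134571, -0.45275677,  0.02267436],
       [-0.25875114,  0.46706122, -0.84551858],
       [ 0.37222395, -0.75951638, -0.53346434]]), 't': array([0.47682749, 0.22948778, 0.61170667])}
top {'intrinsics': array([[556.60754684,   0.        , 313.38362754],
       [  0.        , 556.60754684, 239.89601036],
       [  0.        ,   0.        ,   1.        ]]), 'k1': -0.147173255040772, 'R': array([[ 0.01468624, -0.99985698,  0.00838694],
       [-0.98562637, -0.01588803, -0.16819103],
       [ 0.16830023, -0.0057963 , -0.98571874]]), 't': array([-0.00510066,  0.54806044,  0.89117239])}
```

View pics/side0.png

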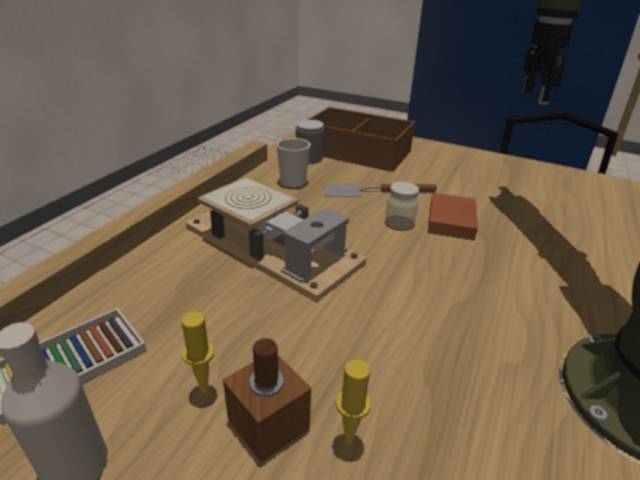

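View pics/top0.png

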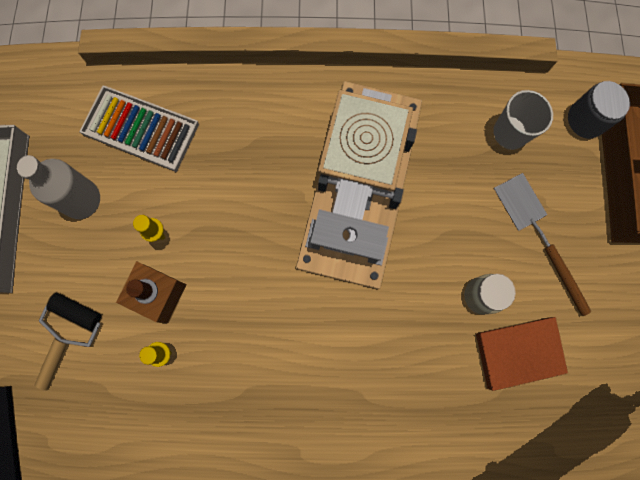

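Side: the brown-handled drift in its block is at about (265,365), and the yellow look-alikes are at (195,345) and (353,395). The press hole is at (317,224). Top: drift (138,290), yellow (148,228) and (155,354), dark brayer (75,310), bridge hole (349,235). By the description I choose the dark handle with a steel collar in the wood block. I'll check it in close crops.

```bash
cat > h.py <<'E'
import numpy as np,cv2
from cell import robot
def und(n,uv):
    c=robot.calibration(n);K=c["intrinsics"]
    q=(np.array(uv,float)-K[:2,2])/[K[0,0],K[1,1]]
    p=q.copy()
    for _ in range(20): p=q/(1+c["k1"]*(p@p))
    return p,c
def ray(n,uv):
    p,c=und(n,uv);d=c["R"].T@np.array([p[0],p[1],1.]);o=-c["R"].T@c["t"];return o,d
def onz(n,uv,z):
    o,d=ray(n,uv);return o+d*(z-o[2])/d[2]
def proj(n,X):
    c=robot.calibration(n);K=c["intrinsics"];q=c["R"]@np.array(X)+c["t"];p=q[:2]/q[2]
    p=p*(1+c["k1"]*(p@p));return p*[K[0,0],K[1,1]]+K[:2,2]
def two(a,b):
    o1,d1=ray("side",a);o2,d2=ray("top",b)
    A=np.stack([d1,-d2],1);s=np.linalg.lstsq(A,o2-o1,rcond=None)[0]
    p,q=o1+s[0]*d1,o2+s[1]*d2;return (p+q)/2,np.linalg.norm(p-q)
def crop(p,x0,x1,y0,y1,f,name):
    cv2.imwrite("pics/"+name,cv2.resize(p[y0:y1,x0:x1,::-1],None,fx=f,fy=f,interpolation=cv2.INTER_CUBIC))
E
python3 - <<'E'
from h import *
t=np.load("top0.npz");s=np.load("side0.npz")
a=cv2.resize(t["p"][255:330,105:195],None,fx=4,fy=4,interpolation=cv2.INTER_CUBIC)
b=cv2.resize(t["p"][200:275,300:390],None,fx=4,fy=4,interpolation=cv2.INTER_CUBIC)
c=cv2.resize(s["p"][335:410,225:315],None,fx=4,fy=4,interpolation=cv2.INTER_CUBIC)
d=cv2.resize(s["p"][200:275,265:355],None,fx=4,fy=4,interpolation=cv2.INTER_CUBIC)
im=np.vstack([np.hstack([a,b]),np.hstack([c,d])])[:,:,::-1]
cv2.imwrite("pics/c1.png",cv2.convertScaleAbs(im,alpha=1.4))
# depth check
for n,z,uv in(("top",t,(134,290)),("top",t,(330,235)),("side",s,(265,346)),("side",s,(330,232))):
    o,dd=ray(n,uv);print(n,uv,np.round(o+dd*z["d"][uv[1],uv[0]],4))
E
```

```text
top (134, 290) [0.4507 0.2732 0.1425]
top (330, 235) [ 0.548  -0.0228  0.0958]
side (265, 346) [0.4534 0.2742 0.1395]
side (330, 232) [ 0.5219 -0.0504  0.0889]
```

View pics/c1.png

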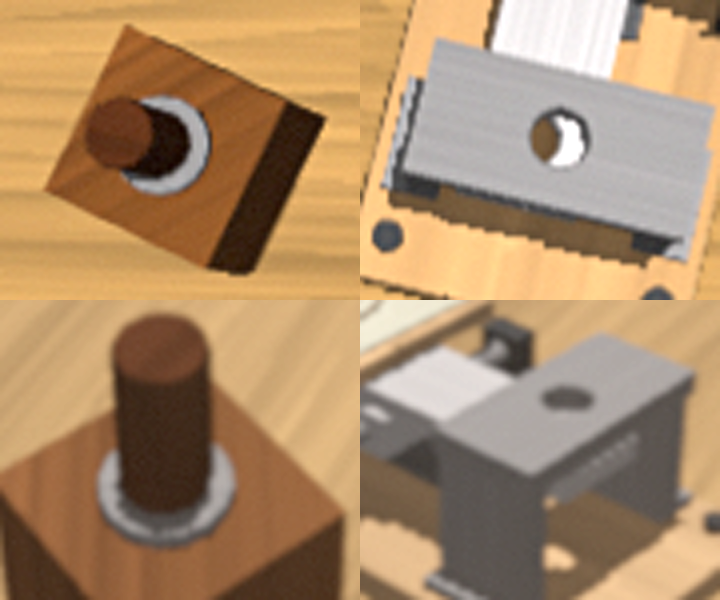

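The crop shows the dark handle and steel collar in the wood block (handle top at about (135,288) in top), so the choice holds. The bridge hole is at (349.8,234.5). Bright tongue fills the right half of it and open space the left half, so the carriage hole looks to be on +y.

```bash
python3 - <<'E'
from h import *
t=np.load("top0.npz");s=np.load("side0.npz")
def ell(m,name):
    cs,_=cv2.findContours(m.astype(np.uint8),cv2.RETR_EXTERNAL,cv2.CHAIN_APPROX_NONE)
    c=max(cs,key=cv2.contourArea);h=cv2.convexHull(c);M=cv2.moments(h)
    print(name,"area",M["m00"],"c",M["m10"]/M["m00"],M["m01"]/M["m00"],"box",cv2.boundingRect(c),cv2.minAreaRect(c));return np.array([M["m10"]/M["m00"],M["m01"]/M["m00"]]),c
o,_=ray("top",(320,240));print("topcam",o);o,_=ray("side",(320,240));print("sidecam",o)
# bridge grey, top
F=8
def up(p,x0,x1,y0,y1): return cv2.resize(p[y0:y1,x0:x1],None,fx=F,fy=F,interpolation=cv2.INTER_CUBIC).astype(int)
def full(c,x0,y0): return (np.array(c)+.5)/F-.5+[x0,y0]
U=up(t["p"],335,365,222,248)
sat=U.max(2)-U.min(2);v=U.max(2)
print("bridge v",np.median(v))
m=(sat<25)&(abs(v-np.median(v))<25)
hole=~m
n,l,st,ce=cv2.connectedComponentsWithStats(hole.astype(np.uint8))
lab=l[int((234.5-222)*F),int((349.8-335)*F)]
print("n",n,lab)
c,_=ell(l==lab,"hole");c=full(c,335,222);B=onz("top",c,.095);print("bridge hole",c,B)
X=onz("top",c+[st[lab][2]/F/2,0],.095);print("r",np.linalg.norm(X-B))
w=(l==lab)&(v>np.median(v)+30)
ys,xs=np.nonzero(w);e=np.array([xs[ys==int(ys.mean())].min()])
pe=full([e[0],ys.mean()],335,222);print("white edge left px",pe, onz("top",pe,.081))
# depth-based bridge yaw
K=robot.calibration("top")
W=np.zeros((480,640,3))
for y in range(190,275):
  for x in range(290,400):
    oo,dd=ray("top",(x,y));W[y,x]=oo+dd*t["d"][y,x]
p=t["p"].astype(int)
mb=(abs(W[:,:,2]-.095)<.006)&(p.max(2)-p.min(2)<25)&(p.max(2)<175)
cs,_=cv2.findContours(mb.astype(np.uint8),cv2.RETR_EXTERNAL,cv2.CHAIN_APPROX_NONE);cc=max(cs,key=cv2.contourArea)
P=np.array([onz("top",q[0],.095)[:2] for q in cc]).astype(np.float32)*1000
print("bridge rect",cv2.minAreaRect(P))
# drift
U=up(t["p"],105,195,255,330)
for n,(x0,x1,y0,y1),img in(("top",(118,165,275,312),t),("side",(245,290,335,405),s)):
    U=up(img["p"],x0,x1,y0,y1);sat=U.max(2)-U.min(2);v=U.max(2)
    mm=((sat<20)&(v>95)).astype(np.uint8)
    c,cc=ell(mm,n+" collar");cf=full(c,x0,y0);print(cf,onz(n,cf,.084))
U=up(t["p"],118,165,275,312);print([U[int((288-275)*F),int((x-118)*F)].tolist() for x in range(122,152,2)])
E
```

```text
topcam [0.39027321 0.00877317 0.97066696]
sidecam [0.25670649 0.57330327 0.50954812]
bridge v 131.0
n 4 1
hole area 10896.5 c 118.81117790116092 94.03678551216751 box (58, 36, 125, 115) ((117.6126480102539, 89.90209197998047), (105.98865509033203, 122.4980239868164), 77.6192398071289)
bridge hole [349.41389724 233.31709819] [ 0.55139811 -0.05390341  0.095     ]
r 0.01253878812173387<stdin>:23: RuntimeWarning: Mean of empty slice.
  ret = ret.dtype.type(ret / rcount)
Traceback (most recent call last):
ValueError: cannot convert float NaN to integer
```

```bash
python3 - <<'E'
from h import *
t=np.load("top0.npz");s=np.load("side0.npz")
g=t["p"].astype(int)
for y in range(224,244): print(y," ".join("%3d/%2d"%(g[y,x].max(),np.ptp(g[y,x])) for x in range(338,362)))
E
```

```text
224 131/ 2 129/ 2 129/ 4 132/ 3 130/ 2 131/ 2 131/ 2 131/ 2 133/ 3 131/ 2 133/ 3 135/ 4 134/ 2 132/ 1 132/ 4 132/ 3 132/ 3 130/ 2 130/ 3 130/ 2 129/ 4 130/ 3 129/ 2 129/ 2
225 129/ 3 130/ 3 132/ 3 131/ 3 130/ 3 133/ 3 132/ 2 132/ 3 132/ 3 135/ 4 133/ 2 132/ 3 132/ 2 135/ 2 134/ 2 135/ 5 133/ 2 131/ 1 132/ 2 133/ 4 130/ 2 131/ 3 131/ 2 129/ 2
226 131/ 1 131/ 1 131/ 3 130/ 3 132/ 2 130/ 2 132/ 3 133/ 2 132/ 2 123/ 2 122/ 2 110/ 1 107/ 2 126/ 3 129/ 3 133/ 2 134/ 1 134/ 2 134/ 3 134/ 3 134/ 2 131/ 1 132/ 3 133/ 3
227 130/ 1 131/ 3 131/ 2 133/ 3 132/ 1 132/ 1 131/ 3 123/ 4 112/ 3  92/ 2  80/ 1  64/ 2  57/ 1  84/ 3  98/ 0 118/ 1 129/ 2 134/ 4 134/ 3 131/ 3 133/ 4 132/ 3 132/ 2 132/ 3
228 128/ 2 128/ 0 131/ 4 130/ 1 131/ 2 132/ 1 120/ 3  92/ 1  69/ 1  56/ 1  57/ 2  59/ 0  56/ 1  45/ 2  54/ 1  78/ 2 106/ 3 125/ 2 135/ 3 133/ 2 133/ 4 132/ 3 132/ 3 133/ 3
229 130/ 2 131/ 2 130/ 2 131/ 1 129/ 2 119/ 2  89/ 1  64/10  59/13  57/ 1  92/ 2 137/ 2 145/ 3  81/ 2  67/ 1  62/ 4  59/ 1  85/ 0 123/ 2 134/ 3 134/ 2 130/ 2 131/ 4 132/ 1
230 133/ 3 132/ 3 131/ 3 133/ 3 129/ 2  97/ 1  68/12  78/34  75/31  
[... 1639 characters left out ...]
32/ 4 131/ 3
240 133/ 3 132/ 3 132/ 2 131/ 3 132/ 3 132/ 2 123/ 2 104/ 9  98/15 131/ 4 183/ 4 195/ 1 195/ 2 193/ 4 186/ 5 162/ 5 142/ 3 116/ 2 134/ 4 136/ 3 137/ 3 135/ 3 136/ 4 137/ 4
241 132/ 3 131/ 3 131/ 3 131/ 2 132/ 2 133/ 2 133/ 2 125/ 3 120/ 3 126/ 1 147/ 2 155/ 2 152/ 1 145/ 2 147/ 4 135/ 5 128/ 5 130/ 2 133/ 4 132/ 3 134/ 2 136/ 3 135/ 3 136/ 3
242 130/ 2 131/ 3 131/ 3 132/ 2 130/ 2 132/ 3 133/ 2 134/ 3 131/ 3 126/ 2 121/ 2 126/ 4 124/ 1 119/ 2 125/ 1 131/ 3 131/ 2 134/ 3 134/ 3 133/ 3 135/ 3 133/ 3 133/ 3 133/ 2
243 133/ 3 131/ 2 131/ 1 130/ 2 131/ 1 130/ 3 131/ 3 130/ 2 132/ 3 129/ 3 132/ 3 131/ 3 132/ 4 131/ 2 129/ 1 132/ 2 133/ 2 133/ 2 132/ 3 133/ 3 133/ 2 135/ 4 134/ 3 134/ 2
```

```bash
python3 - <<'E'
from h import *
t=np.load("top0.npz");s=np.load("side0.npz")
B=onz("top",(349.4,234.2),.095);print("B",B)
for e in((341.9,234.2),(356.9,234.2),(349.4,226.6),(349.4,241.7)): print(np.linalg.norm(onz("top",e,.095)-B))
E=onz("top",(350.2,233.5),.081);print("edge",E)
W=np.zeros((480,640,3));p=t["p"].astype(int)
for y in range(200,275):
  for x in range(295,400):
    oo,dd=ray("top",(x,y));W[y,x]=oo+dd*t["d"][y,x]
mb=(abs(W[:,:,2]-.095)<.008)&(np.ptp(p,axis=2)<15)&(p.max(2)<150)&(p.max(2)>115)
cs,_=cv2.findContours(mb.astype(np.uint8),cv2.RETR_EXTERNAL,cv2.CHAIN_APPROX_NONE);cc=max(cs,key=cv2.contourArea)
P=np.array([onz("top",q[0],.095)[:2] for q in cc]).astype(np.float32)*1000
r=cv2.minAreaRect(P);print("bridge rect",r)
# collar / handle
for n,img,x0,x1,y0,y1 in(("top",t,118,165,275,312),("side",s,245,290,335,405)):
    q=img["p"].astype(int)[y0:y1,x0:x1]
    m=((np.ptp(q,axis=2)<22)&(q.max(2)>90)).astype(np.uint8)
    cs,_=cv2.findContours(m,cv2.RETR_EXTERNAL,cv2.CHAIN_APPROX_NONE);c=max(cs,key=cv2.contourArea)
    pts=(c[:,0]+[x0,y0]).astype(float)
    Wp=np.array([onz(n,a,.084)[:2] for a in pts])
    # circle r=20mm robust fit
    from scipy.optimize import least_squares
    f=lambda z:np.hypot(*(Wp-z).T)-.0195
    so=least_squares(f,Wp.mean(0),loss="soft_l1",f_scale=.001);print(n,"collar",so.x,len(pts),cv2.boundingRect(c),"rms",np.median(abs(so.fun)))
    for zc in[.140]:print(" proj handle top",proj(n,[*so.x,zc]))
print(onz("top",(134.7,288),.140),onz("side",(265,347.5),.140))
# side hole check
print("side proj of B",proj("side",B))
# yellow
for uv in((148,225),(154,354)): print(onz("top",uv,.13))
# stand yaw
c=[(105+x/4,255+y/4) for x,y in((126,25),(286,100),(208,268),(45,188))]
S=np.array([onz("top",u,.078) for u in c]);print(S.round(4),S.mean(0))
E
```

```text
B [ 0.54996099 -0.05388627  0.095     ]
0.01202150476929113
0.012033593386282812
0.012394205418537087
0.012172922495542313
edge [ 0.55369274 -0.0561875   0.081     ]Traceback (most recent call last):
  File "<stdin>", line 9, in <module>
  File "h.py", line 10, in ray
    p,c=und(n,uv);d=c["R"].T@np.array([p[0],p[1],1.]);o=-c["R"].T@c["t"];return o,d
        ~~~^^^^^^
  File "h.py", line 4, in und
    c=robot.calibration(n);K=c["intrinsics"]
ValueError: time passes only in moves, steps and waits
```

```bash
sed -i 's/^def und/C={n:robot.calibration(n) for n in("side","top")}\ndef und/; s/c=robot.calibration(n);/c=C[n];/' h.py; python3 - <<'E'
from h import *
from scipy.optimize import least_squares
t=np.load("top0.npz");s=np.load("side0.npz")
B=onz("top",(349.4,234.2),.095)
W=np.zeros((480,640,3));p=t["p"].astype(int)
for y in range(200,275):
  for x in range(295,400):
    oo,dd=ray("top",(x,y));W[y,x]=oo+dd*t["d"][y,x]
mb=(abs(W[:,:,2]-.095)<.008)&(np.ptp(p,axis=2)<15)&(p.max(2)<150)&(p.max(2)>115)
cs,_=cv2.findContours(mb.astype(np.uint8),cv2.RETR_EXTERNAL,cv2.CHAIN_APPROX_NONE);cc=max(cs,key=cv2.contourArea)
P=np.array([onz("top",q[0],.095)[:2] for q in cc]).astype(np.float32)*1000
r=cv2.minAreaRect(P);print("bridge rect",r,cv2.boxPoints(r).round(1).tolist())
for n,img,x0,x1,y0,y1 in(("top",t,118,165,275,312),("side",s,245,290,335,405)):
    q=img["p"].astype(int)[y0:y1,x0:x1]
    m=((np.ptp(q,axis=2)<22)&(q.max(2)>90)).astype(np.uint8)
    cs,_=cv2.findContours(m,cv2.RETR_EXTERNAL,cv2.CHAIN_APPROX_NONE);c=max(cs,key=cv2.contourArea)
    pts=(c[:,0]+[x0,y0]).astype(float)
    Wp=np.array([onz(n,a,.084)[:2] for a in pts])
    f=lambda z:np.hypot(*(Wp-z).T)-.0195
    so=least_squares(f,Wp.mean(0),loss="soft_l1",f_scale=.001);print(n,"collar",so.x,len(pts),"rms",np.median(abs(so.fun)))
    print(" proj handle top",proj(n,[*so.x,.14]))
print("htop",onz("top",(134.7,288),.140),onz("side",(265,347.5),.140))
print("side proj of B",proj("side",B), onz("side",(316.8,224),.095))
for uv in((148,225),(154,354)): print(onz("top",uv,.13))
c=[(105+x/4,255+y/4) for x,y in((126,25),(286,100),(208,268),(45,188))]
S=np.array([onz("top",u,.078) for u in c]);print(S.round(4),S.mean(0))
E
```

```text
bridge rect ((550.38037109375, -54.3941764831543), (115.74372100830078, 55.01795959472656), 76.69403839111328) [[510.29998779296875, -104.4000015258789], [563.7999877929688, -117.0], [590.5, -4.400000095367432], [536.9000244140625, 8.300000190734863]]
top collar [0.45428462 0.27609173] 81 rms 0.0014616498728892112
 proj handle top [132.81654287 287.71053788]
side collar [0.45550873 0.27546515] 42 rms 0.0016113746250923325
 proj handle top [262.74908512 345.79553743]
htop [0.45391666 0.27312959 0.14      ] [0.45202298 0.27645194 0.14      ]
side proj of B [316.54349728 224.07626338] [ 0.54967947 -0.05434286  0.095     ]
[0.55317457 0.26154438 0.13      ]
[0.35581486 0.24103683 0.13      ]
[[0.5026 0.2926 0.078 ]
 [0.4732 0.2242 0.078 ]
 [0.4048 0.2529 0.078 ]
 [0.4351 0.3224 0.078 ]] [0.45391866 0.27304155 0.078     ]
```

Everything agrees. Both views put the drift axis at about (0.454, 0.274), with a stand-centre reading of (0.4539, 0.273). The bridge hole is at (0.550, -0.054), bridge size 116x55 mm, hole radius about 12 mm. Press y is (0.231, 0.973), and the carriage hole is about 10 mm to +y. Jaws will go along press y (yaw 1.338). I'll move round at height.

Request:
move_arm(
  deltas=[
    [100, [40, 30, 0], 0.15],
    [100, [80, 60, 0], 0.3],
    [100, [120, 90, 0], 0.44],
    [100, [160, 120, 0], 0.58],
    [100, [200, 150, 0], 0.72],
  ],
  newtons=60,
)

```text
time_s: 0.6
tool_pos: [0.4596, -0.4172, 0.2303]
eef_rot: [-3.142, 0.002, -0.419]
force: [0.9, -0.6, 0.3]
opening: 0.0849
```

Request:
move_arm(
  deltas=[
    [100, [20, 45, 0], 0.14],
    [100, [40, 90, 0], 0.28],
    [100, [60, 135, 0], 0.42],
    [100, [70, 180, 0], 0.56],
    [100, [80, 225, 0], 0.7],
  ],
)

```text
time_s: 1.1
tool_pos: [0.5397, -0.1902, 0.2299]
eef_rot: [-3.141, 0.002, 0.287]
force: [1.0, 0.1, 0.4]
opening: 0.0853
```

Request:
move_arm(
  deltas=[
    [100, [0, 45, 0], 0.14],
    [100, [0, 90, 0], 0.28],
    [100, [0, 140, 0], 0.42],
    [100, [0, 185, 0], 0.56],
    [100, [-10, 230, 0], 0.7],
  ],
)

```text
time_s: 1.6
tool_pos: [0.5299, 0.0416, 0.2297]
eef_rot: [-3.141, 0.002, 0.993]
force: [0.7, 0.0, -0.3]
opening: 0.0856
```

Request:
move_arm(
  deltas=[
    [100, [-15, 45, 0], 0.1],
    [100, [-32, 90, 0], 0.2],
    [100, [-47, 140, 0], 0.3],
    [100, [-62, 190, 0], 0.345],
    [100, [-76, 232, 0], 0.345],
  ],
)

```text
time_s: 2.1
tool_pos: [0.4531, 0.275, 0.2294]
eef_rot: [-3.141, 0.002, 1.339]
force: [0.8, 0.8, 0.6]
opening: 0.0855
```

```bash
python3 - <<'E'
from h import *
im=[]
for n in("side","top"):
    p,d=robot.read_camera(n); im.append(p)
cv2.imwrite("pics/a1.png",np.hstack([cv2.resize(im[0][240:480,180:420],None,fx=1.6,fy=1.6),cv2.resize(im[1][200:440,50:290],None,fx=1.6,fy=1.6)])[:,:,::-1])
print(robot.sense()["tool_pos"],robot.sense()["eef_rot"])
E
```

```text
[0.44964571 0.28136537 0.2305517 ] [-3.13940227e+00 -2.82824684e-03  1.34944585e+00]
```

View pics/a1.png

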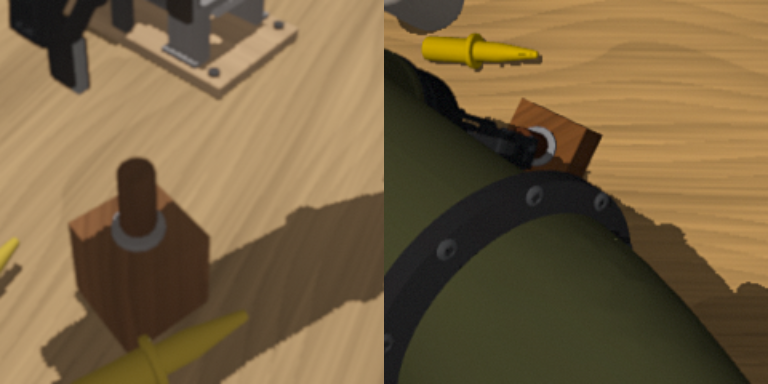

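The crop shows the drift still upright in its stand. Both yellow look-alikes now lie on the table, and the arm reported no contact force, so they probably toppled off their tips. The arm was still swinging, so I'll let it settle first.

Request:
move_arm(
  deltas=[
    [100, [0, 0, 0], 0],
    [100, [0, 0, 0], 0],
  ],
)

```text
time_s: 2.4
tool_pos: [0.4493, 0.2814, 0.2304]
eef_rot: [-3.139, -0.003, 1.35]
force: [0.8, -0.2, 0.7]
opening: 0.0856
```

Request:
move_arm(
  deltas=[
    [100, [4, -7, -20], -0.01],
    [100, [4, -7, -45], -0.012],
    [100, [4, -7, -65], -0.012],
    [100, [4, -7, -70], -0.012],
    [100, [4, -7, -70], -0.012],
  ],
)

```text
time_s: 2.9
tool_pos: [0.4536, 0.2732, 0.1599]
eef_rot: [-3.138, -0.002, 1.336]
force: [-0.2, 0.8, -0.1]
opening: 0.0854
```

```bash
python3 - <<'E'
from h import *
p,d=robot.read_camera("side")
crop(p,190,390,250,450,3,"a2.png")
print(robot.sense()["tool_pos"],robot.sense()["eef_rot"])
E
```

```text
[0.45381941 0.2738764  0.16076792] [-3.13886463e+00 -2.71482970e-03  1.33689887e+00]
```

View pics/a2.png

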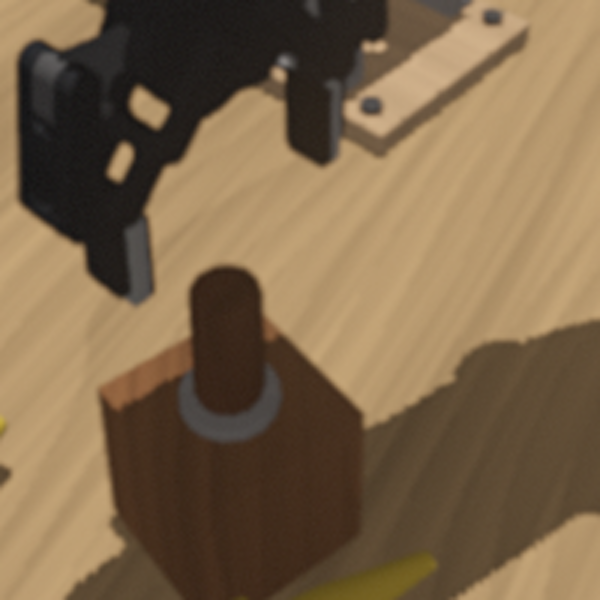

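The picture shows the fingers straddling the handle: left tip at about (240,348), right tip at (296,303), handle at (266,345) in the full image. I'll go down to TCP z of about 0.09 and grip.

Request:
move_arm(
  deltas=[
    [100, [0, 0, -20], 0],
    [100, [0, 0, -40], 0],
    [100, [0, 0, -58], 0],
    [100, [0, 0, -69], 0],
    [100, [0, 0, -69], 0],
  ],
)

```text
time_s: 3.45
tool_pos: [0.4538, 0.2735, 0.0914]
eef_rot: [-3.138, -0.002, 1.337]
force: [0.0, 0.2, 0.2]
opening: 0.0854
```

Request:
move_arm(
  deltas=[
    [60, [0, 0, 0], 0],
    [40, [0, 0, 0], 0],
    [20, [0, 0, 0], 0],
    [0, [0, 0, 0], 0],
    [0, [0, 0, 0], 0],
  ],
)

```text
time_s: 3.95
tool_pos: [0.4541, 0.2738, 0.0921]
eef_rot: [-3.139, -0.003, 1.336]
force: [-0.6, 0.3, 5.0]
opening: 0.0266
```

Request:
move_arm(
  deltas=[
    [0, [0, 0, 0], 0],
    [0, [0, 0, 0], 0],
    [0, [0, 0, 0], 0],
  ],
)

```text
time_s: 4.25
tool_pos: [0.4541, 0.2738, 0.0922]
eef_rot: [-3.139, -0.002, 1.337]
force: [-0.4, 0.4, 1.7]
opening: 0.027
```

Request:
move_arm(
  deltas=[
    [0, [0, 0, 15], 0],
    [0, [0, 0, 35], 0],
    [0, [0, 0, 60], 0],
    [0, [0, 0, 90], 0],
    [0, [0, 0, 120], 0],
  ],
  newtons=80,
)

```text
time_s: 4.75
tool_pos: [0.4536, 0.2736, 0.2139]
eef_rot: [-3.138, -0.002, 1.337]
force: [1.3, -0.2, -2.8]
opening: 0.026
```

Request:
move_arm(
  deltas=[
    [0, [0, 0, 20], 0],
    [0, [0, 0, 30], 0],
    [0, [0, 0, 30], 0],
    [0, [0, 0, 30], 0],
  ],
)

```text
time_s: 5.15
tool_pos: [0.4533, 0.273, 0.2431]
eef_rot: [-3.138, -0.001, 1.337]
force: [-0.6, 0.3, -1.9]
opening: 0.0265
```

```bash
python3 - <<'E'
from h import *
p,d=robot.read_camera("side")
crop(p,190,390,180,380,3,"a3.png")
s=robot.sense();print(s["tool_pos"],s["eef_rot"],s["force"],s["opening"])
E
```

```text
[0.45315788 0.27296281 0.2427698 ] [-3.13729098e+00 -7.12266666e-04  1.33710907e+00] [-0.56644563  0.48449888 -2.055305  ] 0.026656858320316838
```

View pics/a3.png

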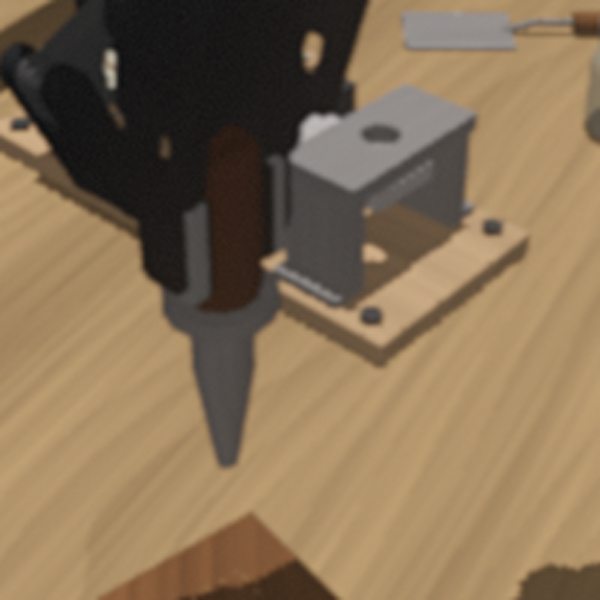

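The picture shows the drift clear of the stand, held with its tip at about (266,334), and the force of about 2 N matches its weight. I'll carry it to the press at this height.

Request:
move_arm(
  deltas=[
    [0, [8, -25, 0], 0],
    [0, [18, -60, 0], 0],
    [0, [30, -100, 0], 0],
    [0, [42, -140, 0], 0],
    [0, [55, -180, 0], 0],
  ],
)

```text
time_s: 5.7
tool_pos: [0.5078, 0.0912, 0.2415]
eef_rot: [-3.135, 0.0, 1.338]
force: [1.1, -0.2, -2.9]
opening: 0.026
```

Request:
move_arm(
  deltas=[
    [0, [12, -40, 0], 0],
    [0, [24, -80, 0], 0],
    [0, [36, -115, 0], 0],
    [0, [41, -135, 0], 0],
    [0, [43, -142, 0], 0],
  ],
)

```text
time_s: 6.2
tool_pos: [0.5505, -0.0541, 0.2396]
eef_rot: [-3.132, 0.001, 1.334]
force: [-0.3, 0.7, -2.2]
opening: 0.0266
```

Request:
move_arm(
  deltas=[
    [0, [0, 0, 0], 0],
    [0, [0, 0, 0], 0],
  ],
)

```text
time_s: 6.4
tool_pos: [0.5499, -0.053, 0.239]
eef_rot: [-3.131, 0.001, 1.335]
force: [-0.2, 0.8, -1.5]
opening: 0.0263
```

```bash
python3 - <<'E'
from h import *
p,d=robot.read_camera("side");np.savez("side4.npz",p=p,d=d)
q,d=robot.read_camera("top")
cv2.imwrite("pics/a4.png",np.hstack([cv2.resize(p[80:300,220:420],None,fx=2.,fy=2.),cv2.resize(q[120:340,250:450],None,fx=2.,fy=2.)])[:,:,::-1])
s=robot.sense();print(s["tool_pos"],s["eef_rot"],s["force"],s["opening"])
t=s["tool_pos"]
for dz in(.0198+.028,.0198-.034,.0198-.106):print(proj("side",t+[0,0,dz]))
E
```

```text
[ 0.55016065 -0.0522677   0.23962154] [-3.13200242e+00  4.29355745e-04  1.33620552e+00] [ 0.57385686  0.38286056 -2.3372587 ] 0.026712622240321646
[319.84278888 117.85545766]
[318.51150662 155.2980953 ]
[317.09499535 194.9730982 ]
```

View pics/a4.png

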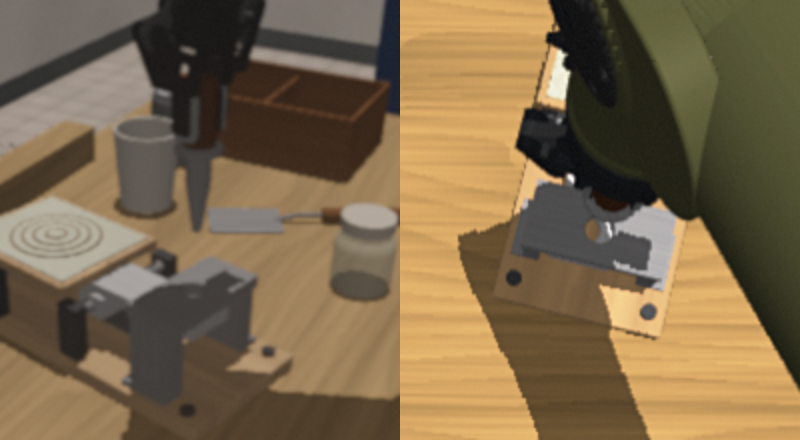

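```bash
python3 - <<'E'
from h import *
from scipy.spatial.transform import Rotation as R
s=robot.sense();z=R.from_euler("xyz",s["eef_rot"]).as_matrix()[:,2];print("tool z",z)
t=s["tool_pos"];tip=t+z*(.106-.0198);print("tip by kin",tip,proj("side",tip))
p=np.load("side4.npz")["p"]
crop(p,290,350,110,210,6,"a5.png")
E
```

```text
tool z [-0.00942721  0.00181159 -0.99995392]
tip by kin [ 0.54934803 -0.05211154  0.15342551] [317.48457627 195.11636171]
```

View pics/a5.png

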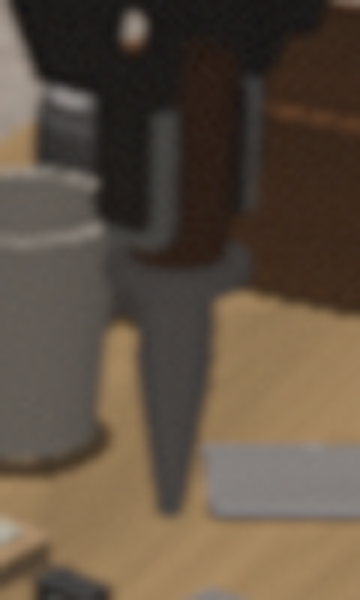

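The tip in the picture is at (318.3,195.5), against (317.5,195.1) by kinematics, so they agree to about 1 mm. I'll put the tip 5 mm to +y of the hole centre, inside both holes, and lower it to just above the bridge.

Request:
move_arm(
  deltas=[
    [0, [1, 2, -12], 0],
    [0, [2, 3, -26], 0],
    [0, [2.5, 3, -40], 0],
    [0, [2.5, 3, -50], 0],
    [0, [2.5, 3, -52], 0],
  ],
)

```text
time_s: 7.0
tool_pos: [0.5517, -0.0495, 0.1856]
eef_rot: [-3.129, 0.001, 1.336]
force: [-0.4, 0.5, -2.4]
opening: 0.0264
```

Request:
move_arm(
  deltas=[
    [0, [0, 0, 0], 0],
    [0, [0, 0, 0], 0],
  ],
)

```text
time_s: 7.2
tool_pos: [0.5518, -0.0496, 0.1857]
eef_rot: [-3.129, 0.001, 1.336]
force: [-0.0, 0.9, -1.8]
opening: 0.0266
```

```bash
cat > st.py <<'E'
from h import *
from scipy.spatial.transform import Rotation as R
import sys
B=np.array([.5501,-.0541,.095]);yp=np.array([.231,.973,0]);xp=np.array([.973,-.231,0])
def st():
    s=robot.sense();z=R.from_euler("xyz",s["eef_rot"]).as_matrix()[:,2]
    t=s["tool_pos"];tip=t+z*(.106-.0198);g=t-z*.0198
    print("tcp",t.round(4),"toolz",z.round(4),"F",s["force"].round(1),"T",s["ft_torque"].round(2),"t",s["time_s"],"open",round(s["opening"],4))
    for n,a in(("tip",tip),("grip",g)): a=a-B;print(n,"press frame mm x %.1f y %.1f z %.1f"%tuple(1000*np.array([a@xp,a@yp,a[2]])))
    return tip
if len(sys.argv)>1:
    p,d=robot.read_camera("side");q,d=robot.read_camera("top")
    cv2.imwrite("pics/"+sys.argv[1],np.hstack([cv2.resize(p[150:300,250:370],None,fx=3.3,fy=3.3,interpolation=2),cv2.resize(q[160:310,290:410],None,fx=3.3,fy=3.3,interpolation=2)])[:,:,::-1])
tip=st();print(proj("side",tip))
E
python3 st.py a6.png
```

```text
tcp [ 0.5521 -0.0495  0.1861] toolz [-0.0115  0.0019 -0.9999] F [ 0.1 -0.1 -2. ] T [ 0.06 -0.07  0.03] t 7.3 open 0.0267
tip press frame mm x -0.2 y 4.9 z 4.9
grip press frame mm x 1.1 y 4.9 z 110.9
[314.92301264 222.68217331]
```

View pics/a6.png

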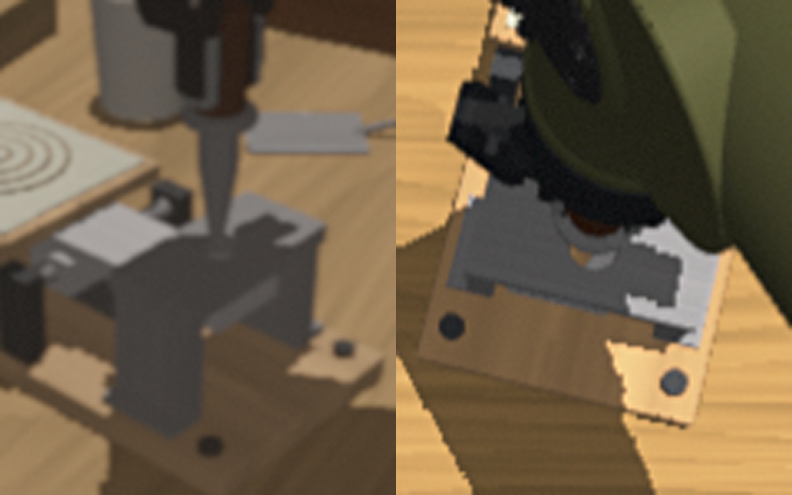

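The tip is at about (316,225) in side, right at the hole. I'll lower in small steps and feel for contact.

Request:
move_arm(
  deltas=[
    [0, [0, 0, -2], 0],
    [0, [0, 0, -4], 0],
    [0, [0, 0, -6], 0],
    [0, [0, 0, -8], 0],
  ],
)

```text
time_s: 7.7
tool_pos: [0.552, -0.0495, 0.1779]
eef_rot: [-3.13, 0.001, 1.336]
force: [0.4, 0.3, -2.3]
opening: 0.0264
```

Request:
move_arm(
  deltas=[
    [0, [0, 0, -2], 0],
    [0, [0, 0, -4], 0],
    [0, [0, 0, -6], 0],
  ],
)

```text
time_s: 8.0
tool_pos: [0.552, -0.0495, 0.1717]
eef_rot: [-3.13, 0.001, 1.336]
force: [-0.4, 0.3, -2.3]
opening: 0.0262
```

Request:
move_arm(
  deltas=[
    [0, [0, 0, -2], 0],
    [0, [0, 0, -3], 0],
  ],
)

```text
time_s: 8.2
tool_pos: [0.5519, -0.0496, 0.1685]
eef_rot: [-3.13, 0.001, 1.336]
force: [-0.6, 0.4, -2.5]
opening: 0.0264
```

Request:
move_arm(
  deltas=[
    [0, [0, 0, -2], 0],
    [0, [0, 0, -3], 0],
  ],
)

```text
time_s: 8.4
tool_pos: [0.5518, -0.0496, 0.1652]
eef_rot: [-3.129, 0.001, 1.336]
force: [-1.1, 0.5, -2.1]
opening: 0.0264
```

```bash
python3 st.py a7.png
```

```text
tcp [ 0.5518 -0.0496  0.1653] toolz [-0.0122  0.002  -0.9999] F [-0.3  0.8 -1.8] T [ 0.02 -0.05 -0.04] t 8.5 open 0.0265
tip press frame mm x -0.4 y 4.7 z -15.9
grip press frame mm x 0.9 y 4.8 z 90.1
[314.74372515 232.7622777 ]
```

View pics/a7.png

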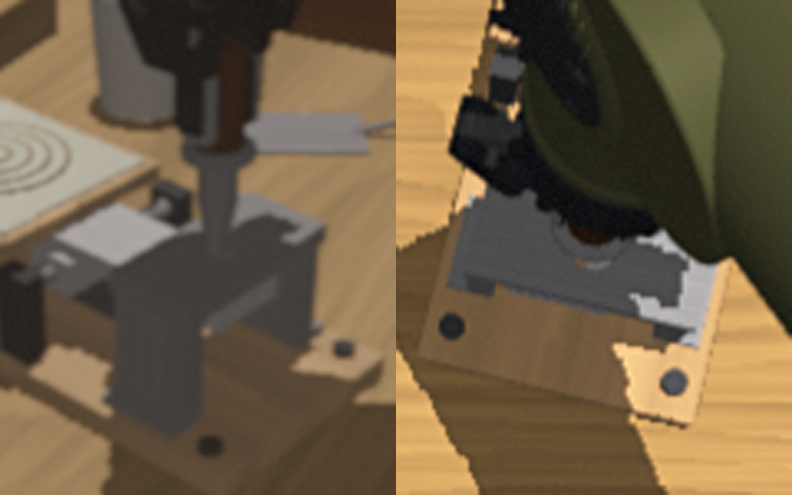

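The bridge hole takes the shank and there's no contact at nominal tip depth 16 mm (tongue top is at 14), so the tip is in the carriage hole. I'll go on down, working toward the centre as the taper fills the bridge hole.

Request:
move_arm(
  deltas=[
    [0, [-0.2, -0.7, -2], 0],
    [0, [-0.3, -1.3, -4], 0],
    [0, [-0.4, -1.8, -6], 0],
  ],
)

```text
time_s: 8.8
tool_pos: [0.5517, -0.0509, 0.1593]
eef_rot: [-3.13, -0.0, 1.336]
force: [1.0, 2.4, -0.7]
opening: 0.0262
```

Request:
move_arm(
  deltas=[
    [0, [-0.1, -0.5, -2], 0],
    [0, [-0.2, -0.9, -4], 0],
    [0, [-0.2, -1.1, -5], 0],
  ],
)

```text
time_s: 9.1
tool_pos: [0.5521, -0.0507, 0.1546]
eef_rot: [-3.131, -0.002, 1.337]
force: [1.2, 4.9, 2.2]
opening: 0.0261
```

```bash
python3 st.py
```

```text
tcp [ 0.5521 -0.0507  0.1546] toolz [-0.01    0.0047 -0.9999] F [1.2 4.9 2.2] T [ 1.5  -0.32 -0.07] t 9.1 open 0.0261
tip press frame mm x 0.2 y 4.0 z -26.6
grip press frame mm x 1.4 y 3.7 z 79.4
[314.55671213 237.4942955 ]
```

The carriage is now pushing back toward +y (about 5 N), as expected. I'll keep pushing to -y and down.

Request:
move_arm(
  deltas=[
    [0, [-0.3, -1.5, -1], 0],
    [0, [-0.6, -2.5, -2], 0],
    [0, [-0.7, -3.0, -3], 0],
    [0, [-0.7, -3.0, -4], 0],
  ],
)

```text
time_s: 9.5
tool_pos: [0.5519, -0.0528, 0.151]
eef_rot: [-3.132, -0.004, 1.338]
force: [2.0, 5.4, 2.0]
opening: 0.0264
```

```bash
python3 st.py
```

```text
tcp [ 0.5519 -0.0528  0.151 ] toolz [-0.0087  0.0059 -0.9999] F [2.  5.4 2. ] T [ 1.41 -0.25 -0.03] t 9.5 open 0.0264
tip press frame mm x 0.6 y 2.0 z -30.2
grip press frame mm x 1.6 y 1.6 z 75.8
[315.03297909 238.68870846]
```

Request:
move_arm(
  deltas=[
    [0, [-0.7, -1, -1.5], 0],
    [0, [-1, -1.8, -3], 0],
    [0, [-1.2, -2.2, -4.5], 0],
    [0, [-1.2, -2.4, -6], 0],
  ],
)

```text
time_s: 9.9
tool_pos: [0.5512, -0.0543, 0.1453]
eef_rot: [-3.133, -0.005, 1.338]
force: [1.0, 4.4, 2.5]
opening: 0.0259
```

```bash
python3 st.py
```

```text
tcp [ 0.5512 -0.0543  0.1453] toolz [-0.0074  0.007  -0.9999] F [1.  4.4 2.5] T [ 1.47 -0.28 -0.06] t 9.9 open 0.0259
tip press frame mm x 0.3 y 0.5 z -35.9
grip press frame mm x 1.3 y -0.1 z 70.1
[315.58448705 241.02811853]
```

Request:
move_arm(
  deltas=[
    [0, [-0.5, -0.8, -2], 0],
    [0, [-0.8, -1, -4], 0],
    [0, [-0.8, -1, -6], 0],
  ],
)

```text
time_s: 10.2
tool_pos: [0.5508, -0.0545, 0.1397]
eef_rot: [-3.134, -0.006, 1.339]
force: [0.3, 5.0, 2.3]
opening: 0.0264
```

```bash
python3 st.py
```

```text
tcp [ 0.5508 -0.0545  0.1397] toolz [-0.0062  0.0081 -0.9999] F [0.3 5.  2.3] T [ 1.37 -0.28  0.05] t 10.2 open 0.0264
tip press frame mm x 0.1 y 0.4 z -41.5
grip press frame mm x 1.0 y -0.3 z 64.5
[315.61873113 243.66782584]
```

Request:
move_arm(
  deltas=[
    [0, [-0.3, -0.8, -2], 0],
    [0, [-0.3, -0.8, -4], 0],
    [0, [-0.3, -0.8, -5], 0],
  ],
)

```text
time_s: 10.5
tool_pos: [0.5508, -0.0544, 0.1348]
eef_rot: [-3.134, -0.008, 1.34]
force: [0.9, 5.7, 1.6]
opening: 0.0261
```

```bash
python3 st.py
```

```text
tcp [ 0.5508 -0.0544  0.1348] toolz [-0.0054  0.0091 -0.9999] F [0.9 5.7 1.6] T [ 1.38 -0.15  0.03] t 10.5 open 0.0261
tip press frame mm x 0.2 y 0.5 z -46.4
grip press frame mm x 0.9 y -0.3 z 59.6
[315.48583868 245.90001845]
```

Request:
move_arm(
  deltas=[
    [0, [-0.2, -0.9, -2], 0],
    [0, [-0.2, -0.9, -4], 0],
    [0, [-0.2, -0.9, -5], 0],
  ],
)

```text
time_s: 10.8
tool_pos: [0.5508, -0.0545, 0.1299]
eef_rot: [-3.135, -0.009, 1.34]
force: [1.0, 5.0, 2.7]
opening: 0.0266
```

```bash
python3 st.py
```

```text
tcp [ 0.5508 -0.0545  0.1299] toolz [-0.0049  0.01   -0.9999] F [1.  5.  2.7] T [ 1.46 -0.06 -0.01] t 10.8 open 0.0266
tip press frame mm x 0.2 y 0.5 z -51.2
grip press frame mm x 0.9 y -0.4 z 54.7
[315.40784843 248.12203831]
```

Request:
move_arm(
  deltas=[
    [0, [-0.2, -0.9, -2], 0],
    [0, [-0.2, -0.9, -4], 0],
    [0, [-0.2, -0.9, -5], 0],
  ],
)

```text
time_s: 11.1
tool_pos: [0.5506, -0.0546, 0.125]
eef_rot: [-3.135, -0.01, 1.341]
force: [-0.1, 5.6, 3.0]
opening: 0.0267
```

```bash
python3 st.py a8.png
```

```text
tcp [ 0.5506 -0.0547  0.1249] toolz [-0.0048  0.0109 -0.9999] F [0.3 6.4 0.7] T [ 1.34 -0.1  -0.08] t 11.2 open 0.0265
tip press frame mm x -0.0 y 0.3 z -56.3
grip press frame mm x 0.7 y -0.7 z 49.7
[315.45791845 250.401049  ]
```

View pics/a8.png

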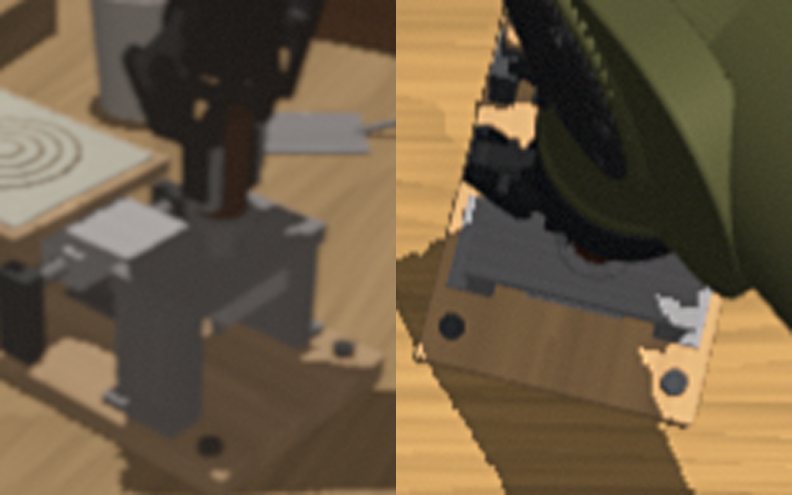

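The side view shows the drift well down and the print board shifted to -y with it. About 15 mm remains.

Request:
move_arm(
  deltas=[
    [0, [-0.2, -0.6, -2], 0],
    [0, [-0.2, -0.6, -4], 0],
    [0, [-0.2, -0.6, -5], 0],
  ],
)

```text
time_s: 11.5
tool_pos: [0.5504, -0.0546, 0.1198]
eef_rot: [-3.134, -0.01, 1.342]
force: [0.6, 5.7, 0.6]
opening: 0.0263
```

Request:
move_arm(
  deltas=[
    [0, [-0.1, -0.6, -2], 0],
    [0, [-0.1, -0.6, -3], 0],
    [0, [-0.1, -0.6, -4], 0],
  ],
)

```text
time_s: 11.8
tool_pos: [0.5503, -0.0547, 0.1158]
eef_rot: [-3.134, -0.011, 1.342]
force: [1.0, 5.2, 1.2]
opening: 0.0262
```

```bash
python3 st.py
```

```text
tcp [ 0.5503 -0.0547  0.1158] toolz [-0.0045  0.0123 -0.9999] F [1.  5.2 1.2] T [ 1.23 -0.06 -0.02] t 11.8 open 0.0262
tip press frame mm x -0.3 y 0.4 z -65.4
grip press frame mm x 0.5 y -0.8 z 40.6
[315.3974171  254.56889671]
```

Nominally 6.6 mm to go. I'll use small steps and feel for the collar.

Request:
move_arm(
  deltas=[
    [0, [0, -0.4, -1.5], 0],
    [0, [0, -0.4, -3], 0],
  ],
)

```text
time_s: 12.0
tool_pos: [0.5503, -0.0547, 0.1127]
eef_rot: [-3.134, -0.011, 1.343]
force: [1.0, 4.2, 1.3]
opening: 0.0263
```

Request:
move_arm(
  deltas=[
    [0, [0, -0.4, -1], 0],
    [0, [0, -0.4, -2], 0],
  ],
)

```text
time_s: 12.2
tool_pos: [0.5503, -0.0548, 0.1105]
eef_rot: [-3.134, -0.012, 1.343]
force: [0.2, 4.9, 0.8]
opening: 0.0262
```

Request:
move_arm(
  deltas=[
    [0, [0, -0.3, -1], 0],
    [0, [0, -0.3, -1.5], 0],
  ],
)

```text
time_s: 12.4
tool_pos: [0.5503, -0.0548, 0.1094]
eef_rot: [-3.135, -0.012, 1.344]
force: [-2.0, 4.6, 9.2]
opening: 0.0262
```

Contact: the force rose to 9 N with the grip at about 34 mm above the bridge, so the collar is landing. One light press more, then I'll look.

Request:
move_arm(
  deltas=[
    [0, [0, 0, -0.7], 0],
    [0, [0, 0, -1.2], 0],
  ],
)

```text
time_s: 12.6
tool_pos: [0.5503, -0.0547, 0.1093]
eef_rot: [-3.135, -0.011, 1.344]
force: [-5.0, 3.4, 17.1]
opening: 0.0265
```

```bash
python3 st.py a9.png
```

```text
tcp [ 0.5503 -0.0547  0.1093] toolz [-0.0035  0.0122 -0.9999] F [-3.2  3.3 13.8] T [ 0.83  0.83 -0.04] t 12.7 open 0.0265
tip press frame mm x -0.2 y 0.4 z -71.9
grip press frame mm x 0.5 y -0.8 z 34.1
[315.24992135 257.41240309]
```

View pics/a9.png

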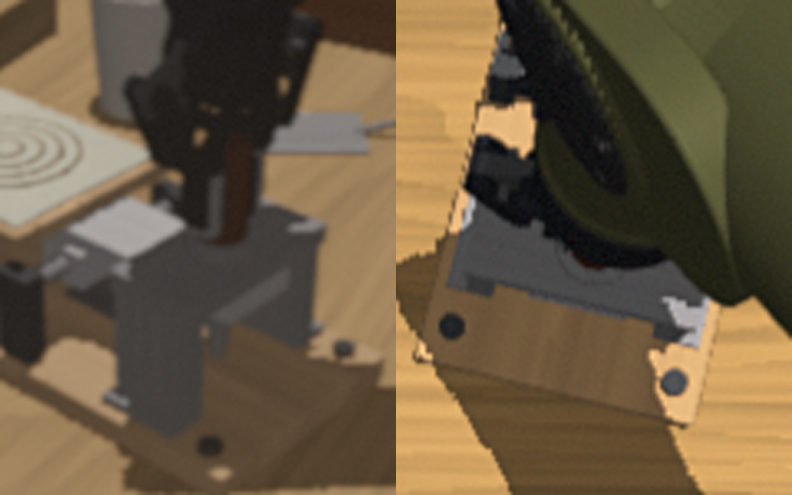

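The collar sits on the bridge: z stopped at 34.1 mm while the force rose. I'll open and rise straight up.

Request:
move_arm(
  deltas=[
    [35, [0, 0, 0.5], 0],
    [40, [0, 0, 0.5], 0],
    [55, [0, 0, 0.5], 0],
    [65, [0, 0, 0.5], 0],
    [70, [0, 0, 0.5], 0],
  ],
)

```text
time_s: 13.2
tool_pos: [0.5502, -0.0551, 0.1096]
eef_rot: [-3.135, -0.011, 1.343]
force: [-0.8, -0.4, 0.5]
opening: 0.0596
```

```bash
python3 st.py a10.png
```

```text
tcp [ 0.5503 -0.0549  0.1096] toolz [-0.0038  0.0121 -0.9999] F [ 0.3  0.3 -0.5] T [0.04 0.02 0.02] t 13.3 open 0.0597
tip press frame mm x -0.2 y 0.2 z -71.5
grip press frame mm x 0.5 y -0.9 z 34.4
[315.33028514 257.22113758]
```

View pics/a10.png

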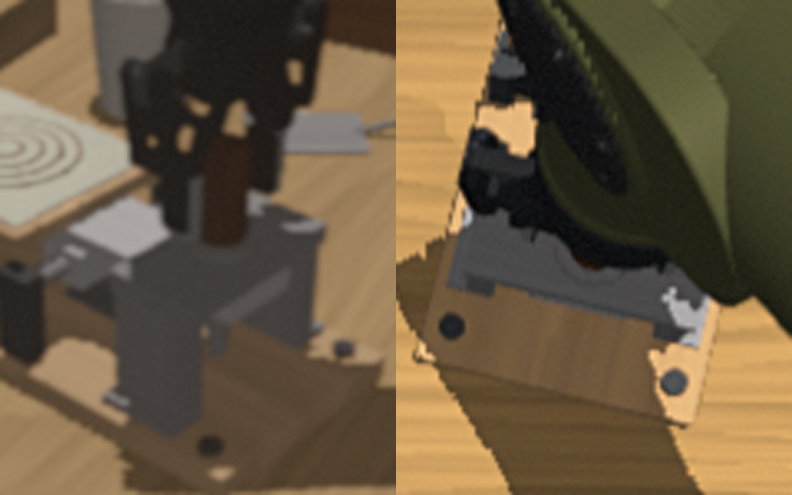

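The fingers are open, the handle at about (318,205) stands by itself, and the force is zero. I'll lift clear, then back off so the cameras can see.

Request:
move_arm(
  deltas=[
    [70, [0, 0, 15], 0],
    [70, [0, 0, 40], 0],
    [70, [0, 0, 70], 0],
    [70, [0, 0, 100], 0],
    [70, [0, 0, 130], 0],
  ],
)

```text
time_s: 13.8
tool_pos: [0.5501, -0.0546, 0.242]
eef_rot: [-3.136, -0.011, 1.344]
force: [0.2, -0.2, -0.8]
opening: 0.0595
```

Request:
move_arm(
  deltas=[
    [70, [0, -30, 0], 0],
    [70, [0, -75, 0], 0],
    [70, [0, -120, 0], 0],
    [70, [0, -165, 0], 0],
    [70, [0, -200, 0], 0],
  ],
)

```text
time_s: 14.3
tool_pos: [0.5495, -0.2577, 0.243]
eef_rot: [-3.136, -0.01, 1.342]
force: [0.3, 0.1, 0.5]
opening: 0.0597
```

Request:
move_arm(
  deltas=[
    [70, [0, 0, 0], 0],
    [70, [0, 0, 0], 0],
    [70, [0, 0, 0], 0],
  ],
)

```text
time_s: 14.6
tool_pos: [0.5498, -0.2561, 0.2439]
eef_rot: [-3.137, -0.011, 1.344]
force: [0.0, 0.1, -0.4]
opening: 0.0595
```

```bash
python3 - <<'E'
from h import *
p,d=robot.read_camera("side");q,e=robot.read_camera("top");np.savez("f.npz",p=p,d=d,q=q,e=e)
cv2.imwrite("pics/b1.png",np.hstack([cv2.resize(p[150:300,250:370],None,fx=3.3,fy=3.3,interpolation=2),cv2.resize(q[160:310,290:410],None,fx=3.3,fy=3.3,interpolation=2)])[:,:,::-1])
cv2.imwrite("pics/b2.png",q[:,:,::-1])
B=[.5501,-.0541]
for n in("side","top"):
    for z in(.157,.101):print(n,z,proj(n,[*B,z]))
E
```

```text
side 0.157 [317.66867386 192.66971812]
side 0.101 [316.6328531  221.08120896]
top 0.157 [352.53952838 226.69874489]
top 0.101 [349.80647247 233.44352647]
```

View pics/b1.png

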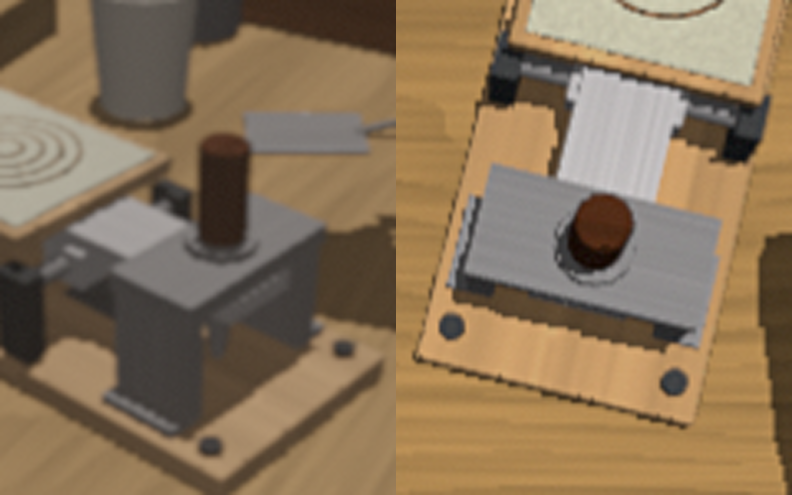

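View pics/b2.png

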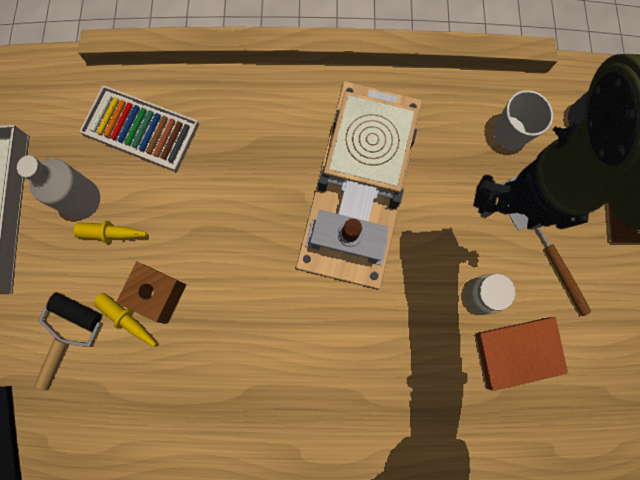

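Top view: handle top at (353,226) against (352.5,226.7) expected for a seated upright drift. Side: (318,194) against (317.7,192.7). The collar is flush all round, the carriage tongue is centred under the bridge, and the robot is clear. Handing in.

```bash
python3 -c "
from cell import robot
print(robot.finish_job())"
```

```text
the job is handed in; nothing more can be done
None
```

The drift is home: it stands upright through the bridge and carriage with its collar on the bridge, released, and the arm is clear. I handed the job in at about 15 s of the 53 s allowed; no verdict was reported.

**What I did:** I took the drift from its stand and lowered its tip through the bridge hole, about 5 mm to +y, the side the carriage hole was on. Then I eased it down toward the centre so the taper drew the carriage into line at about 5 N. The collar landed lightly; the highest wrist force I read was about 18 N.

**Last checks:**
- **Height and position:** at seating, the arm's pose put the handle centre 34.1 mm above the bridge and about 1 mm from the hole axis. The tool's tilt was 0.013 rad.
- **Cameras, after letting go:** the handle top was within about 1 px of where it should be in the top view and 2 px in the side view. That fits an upright, seated drift.

**Unexpected:** both yellow look-alikes fell over early, during the first approach. They had been standing on their tips. The arm was well above them and felt no contact, so I think they toppled by themselves, but I can't prove it. They were still on the table at the end, and I left them alone.

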